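# Weigh the collected tins by hand and empty only the loaded ones

## Task

Two of the three metal tins hold a heavy compact, the third only a light card pad: working from the robot's right to its left, lift each tin level by its black handle a few centimetres clear of the table to feel its weight, hold it a moment and set it down again before lifting the next. Then take each of the two heavy tins by its body, not its handle, tip it open end down so that its compact slides out into the grey tray, and put the tin back, flat on the table, about where it was. Do not tip the light tin (its pad must stay in), and leave the other things alone.

Things in the scene. Friction and masses are not known exactly. Their poses are not given: they have to be found in the camera images.
- tin_left: open-ended bright metal tin, one of three alike, standing at the robot's left (+y). 150 long (x) x 58 wide (y) x 40 high, walls 3 thick. Origin: centre of its underside. x axis points to the closed end; the open end (inside 52 wide x 34 high, no lip) is at -x, turned roughly to the robot. z up. With handle: 160 g bare, 190 g with the card pad, 330 to 400 g with a compact.
- tin_middle: open-ended bright metal tin, one of three alike, standing at the middle, just left of the tray. 150 long (x) x 58 wide (y) x 40 high, walls 3 thick. Origin: centre of its underside. x axis points to the closed end; the open end (inside 52 wide x 34 high, no lip) is at -x, turned roughly to the robot. z up. With handle: 160 g bare, 190 g with the card pad, 330 to 400 g with a compact.
- tin_right: open-ended bright metal tin, one of three alike, standing at the robot's right (-y), beyond the tray. 150 long (x) x 58 wide (y) x 40 high, walls 3 thick. Origin: centre of its underside. x axis points to the closed end; the open end (inside 52 wide x 34 high, no lip) is at -x, turned roughly to the robot. z up. With handle: 160 g bare, 190 g with the card pad, 330 to 400 g with a compact.
- tin_left_handle: black grip fixed on top of tin_left, over its middle: a bar 46 long (along the tin's x) x 14 wide (y) x 28 high. Origin: centre of its underside, 40 above the tin's underside; its top is 68 above the tin's underside. Axes as the tin's.
- tin_middle_handle: black grip fixed on top of tin_middle, over its middle: a bar 46 long (along the tin's x) x 14 wide (y) x 28 high. Origin: centre of its underside, 40 above the tin's underside; its top is 68 above the tin's underside. Axes as the tin's.
- tin_right_handle: black grip fixed on top of tin_right, over its middle: a bar 46 long (along the tin's x) x 14 wide (y) x 28 high. Origin: centre of its underside, 40 above the tin's underside; its top is 68 above the tin's underside. Axes as the tin's.
- tray: fixed open grey tray, 200 (x) x 180 (y) x 35 high, walls and floor 5 thick. Origin: centre of its underside, on the table. The compacts and the pad (discs 46 across, 16 and 12 thick, loose at about the middle of the tins) start to slide at about 25 to 37 degrees of tip and come out readily with the open end 50 to 65 degrees down.
- table: the grey work table, its top at z = 0.
- mirror: bystander: round white pocket mirror lying flat, 76 across, 10 high; origin: centre of its underside.
- comb: bystander: black comb lying flat, 120 x 30 x 5; origin: centre of its underside.
- scissors: bystander: scissors lying flat, orange handles, 165 long x 78 wide x 12 high; origin: beneath the pivot; x axis points to the blade tips.
- cream_jar: bystander: white jar, 56 across, 42 high; origin: centre of its underside.
- spray_can: bystander: bare metal spray can, 50 across, 170 high, at the far side; origin: centre of its underside.
- scent_bottle: bystander: amber glass bottle, 48 across, 150 high, at the far side; origin: centre of its underside.
Not all that is in view belongs to the job. Leave any purple look-alike of the tin_left alone. Leave any turquoise look-alike of the tin_middle alone.

How it is judged:
By the outcome, as a careful person would: the job done as asked, in the order asked, and still so for the second after the job is handed in, with the robot touching nothing.
It also fails if it takes over 72 s, if anything falls off the work surface, if the arm or the gripper's body presses on something with over 40 N, if the wrist force passes 120 N, or if a joint passes its speed limit or range.

## Robot

A 6-joint arm with a two-finger parallel gripper is mounted at the origin on the work surface. World frame = base frame: x ahead of the robot, y to its left, z up, the work surface at z = 0. Lengths are in mm, angles in degrees, forces in N, time in s.
With the tool pointing down it reaches from about 400 to 925 mm from the base axis. Payload 12.5 kg.
Tool frame: the origin (TCP) lies on the centre line of the jaws, within the pads' length; the fingertips stand 19 mm ahead of it and the grasp point (between the pads) is the TCP; z points along the fingers, y is the line along which they close (so a half turn about z gives the same grasp; the last joint's range is limited). The gripper opens to 95 mm and grips with 3 to 60 N. Pads are 20 mm wide; open, the fingers measure 119 mm over their backs; the gripper's body (75 mm by 180 mm) begins 59 mm behind the grasp point.
Start: joints at [66.2, 28.126, 89.318, -0, 62.55, -6.05], TCP at [190.525, 595.269, 233.661] pointing down, gripper open.
Joint ranges: [-177.58, 177.58], [-47.91, 125.51], [2.72, 160], [-65.01, 245.01], [3.68, 167.84], [-153.87, 153.87]. Speed limits (degrees/s): [127.2, 127.2, 159.86, 180, 180, 180].

## Interface

Orientations are given as [roll, pitch, yaw] about the fixed x, y, z axes, in that order (R = Rz(yaw) Ry(pitch) Rx(roll)).
In Python, from station import env gives the robot as it stands.
- The arm moves only by the tool servo_tool, never from a script. Its argument "commands" is a list that holds one entry, the list of rows, each a list of 7 numbers: the turn, a rotation vector about the tool's x, y, z in rad, then the shift along the tool's x, y, z in mm, then the finger opening in mm, from 0 to 95.1. In form: [[[ax, ay, az, x, y, z, fingers], ...]]. A call has 1 to 5 rows; each row is the pose to reach, as a shift and turn from the pose commanded when the call began, along the tool's axes at that moment; what a row does not reach only later rows make up. A row lasts 1/12 s, in which the tool goes at most 41.7 mm and 7.16 degrees, less where a joint would pass 70% of its speed; a pose out of reach is approached as far as the arm can. A call with a gripper value outside its range is refused whole. The fingers move at their own pace and stop on an object; the grip force is fixed at half the most. Time passes only in rows, so rows that repeat a pose let the fingers close. It gives the time, the measured TCP pose, the force, the opening and the grip force at its end, in the units of the state.
- env.read_state(): the state, without advancing time (a new reading comes with each control period).
- env.capture(name): name is "side" or "top"; returns the picture (420x560x3 uint8, blue, green, red); there is no depth.
- env.camera_params(name): a dict with "camera_matrix" (3x3 intrinsics, pixels), "R" (3x3) and "t" (3): a world point X has camera coordinates R X + t. Camera axes: x right, y down, z forward; pixel columns grow to the right and rows downward; lengths in mm; the calibration is good to about 2 mm. A picture is of the moment at which its call begins. camera_params takes no time and is no camera call.
- env.job_done(): hands the job in; it is judged then, once.
Trained networks look in the newest picture that a camera, given by its name, has taken for a name from the list of things; names that differ only in an ending like _2 or _b are one class to them, and where a whole thing is asked for, a point or a joint stands for the part that bears it (a point fixed in the world has none). Each returns a list of dicts, best first, with "confidence" (0 to 1); they miss things now and then, are a little off and sometimes report something else, mostly with a low value. They report only what shows in the picture. A call takes as long as a camera call. They do not tell look-alikes from the thing itself.
- env.masks_of(name, camera): "region" (420x560 bool, what is visible of it) and "centre" ([column, row] in pixels, amid what is visible of it).
- env.spot_point(name, camera): "centre" ([column, row] in pixels: a listed point, or the origin of a listed thing).
The state is a dict: "time_s": time; "joint_pos": joint angles; "joint_velocities": joint speeds; "tau": joint torques, N m; "ee_pos": TCP position; "tcp_rot": TCP orientation; "force": force on the tool from outside, world axes, zero at the start; "wrist_torque": the same for the moment, N m; "gripper_width": opening from 0.0 (shut) to 1.0 (fully open); "grasp_force": force on a finger pad.
Only numpy, scipy, OpenCV 4.12 (cv2) and the standard library are available. Lean on these libraries where they do the work, as an engineer would, in place of code of your own. Each camera call takes 0.05 s, during which the arm holds its last target. There are 200 camera calls.

## Working session

There is one attempt and no reset: what is moved stays moved. The work goes in short steps, Python scripts to look and compute and a tool call to move; the robot and the scene stay as the last step left them, time stands still between calls to the robot, and variables do not carry over. Pictures are saved under pics/ and viewed, at most 10 in all, crops included, and the job is handed in when it is done.

Besides the shell and the picture viewer there is one more tool, called after ">>>" as name(argument=value, ...), one argument or row to a line, values as JSON. servo_tool: Moves the arm, as the interface text tells. Its arguments: {"type":"object","properties":{"commands":{"type":"array","items":{"type":"array","items":{"type":"array","items":{"type":"number"}}}}},"required":["commands"]}

```bash
ls; mkdir -p pics
python3 - <<'E'
from station import env
import cv2
s=env.read_state(); print(s)
a=env.capture("top"); b=env.capture("side")
cv2.imwrite("pics/top0.png",a); cv2.imwrite("pics/side0.png",b)
for c in("top","side"):
    print(env.camera_params(c))
E
```

```text
pics
{'time_s': 0.0, 'joint_pos': array([ 6.62001171e+01,  2.81637023e+01,  8.93522790e+01, -1.80648540e-03,
        6.25497903e+01, -6.04997579e+00]), 'joint_velocities': array([ 0.12454028,  0.04694356, -0.01497859,  0.07327774, -0.08155754,
       -0.06678406]), 'tau': array([-3.83459803e-03, -6.12634349e+01, -2.58176923e+01,  6.91279862e-02,
        4.82607284e-02, -1.10038154e-04]), 'ee_pos': array([190.42053215, 595.02936554, 233.05362531]), 'tcp_rot': array([-1.79934426e+02, -5.33883826e-03,  1.62250924e+02]), 'force': array([-0.36303262,  0.48317454,  0.03294966]), 'wrist_torque': array([ 0.00053628, -0.05442352,  0.02193515]), 'grasp_force': 0.0, 'gripper_width': 0.9970288915948685}
{'camera_matrix': array([[391.44487922,   0.        , 271.65157884],
       [  0.        , 391.44487922, 210.51261057],
       [  0.        ,   0.        ,   1.        ]]), 'R': array([[-0.00516785, -0.99965272,  0.02584045],
       [-0.99784779,  0.00346587, -0.06548112],
       [ 0.06536882, -0.02612324, -0.99751917]]), 't': array([  -3.27709372,  488.29729808, 1063.14328215])}
{'camera_matrix': array([[486.77252824,   0.        , 276.49243499],
       [  0.        , 486.77252824, 209.77709094],
       [  0.        ,   0.        ,   1.        ]]), 'R': array([[ 0.91154573, -0.41107723,  0.00999456],
       [-0.26134132, -0.59793598, -0.75774222],
       [ 0.31746668,  0.6881047 , -0.65247746]]), 't': array([-444.97011872,  166.47964013, 1249.74057418])}
```

View pics/top0.png

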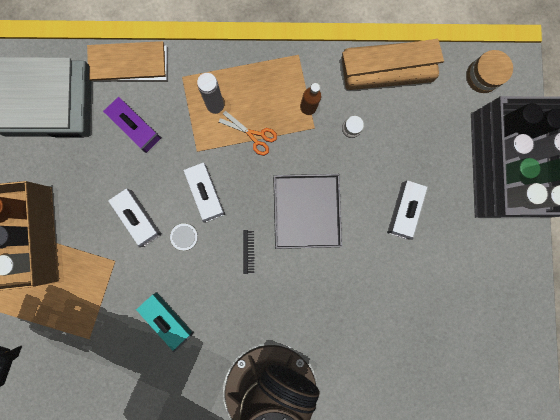

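View pics/side0.png

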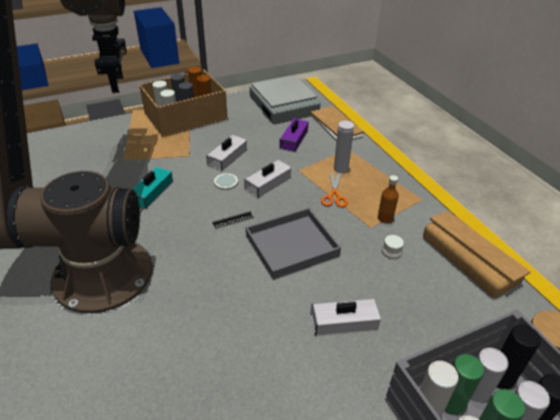

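The top view shows the white tins: left at (134,217), middle at (204,191), right at (408,209). The tray is at (307,211), and the purple and turquoise look-alikes are at (131,122) and (165,321). The side view agrees, and all the tins' open ends face the robot.

```bash
cat > h.py <<'E'
import numpy as np, cv2
from station import env
def ray(c,p,z):
    P=env.camera_params(c);K,R,t=P["camera_matrix"],P["R"],P["t"]
    d=R.T@np.linalg.solve(K,[p[0],p[1],1.]);o=-R.T@t
    return o+d*(z-o[2])/d[2]
def proj(c,X):
    P=env.camera_params(c);q=P["camera_matrix"]@(P["R"]@np.array(X,float)+P["t"]);return q[:2]/q[2]
def rect(c,region,z):
    ys,xs=np.nonzero(region)
    pts=np.array([ray(c,(x,y),z)[:2] for x,y in zip(xs,ys)],np.float32)
    (cx,cy),(w,h),a=cv2.minAreaRect(pts)
    if w<h:a+=90
    else: w,h=h,w
    a=(a+90)%180-90
    return [round(float(v),1) for v in (cx,cy,h,w,a)]
E
python3 - <<'E'
from h import *
env.capture("top")
top=env.capture("top")
g=top.min(axis=2)
for n in["tin_left","tin_right","tin_left_handle","tray"]:
    z={"tin":40,"tra":35}[n[:3]]
    if "handle" in n:z=68
    for m in env.masks_of(n,"top"):
        print(n,round(m["confidence"],2),np.round(m["centre"]),rect("top",m["region"],z))
    for m in env.spot_point(n,"top"):
        print("  pt",round(m["confidence"],2),np.round(m["centre"],1),np.round(ray("top",m["centre"],0 if "handle" not in n else 40),0))
for n,(u,v) in dict(left=(134,217),middle=(204,191),right=(408,209)).items():
    w=np.zeros_like(g);w[v-38:v+38,u-38:u+38]=1
    m=((g>200)&(w>0)).astype(np.uint8)
    k,l,st,_=cv2.connectedComponentsWithStats(m);i=1+np.argmax(st[1:,4])
    print("white",n,rect("top",l==i,40))
env.capture("side")
for n in["tin_left_handle","tray"]:
    for m in env.masks_of(n,"side"):
        print("side",n,round(m["confidence"],2),np.round(m["centre"]),np.round(ray("side",m["centre"],54 if "handle" in n else 10)))
E
```

```text
tin_left 0.87 [131. 124.] [721.4, 374.1, 163.1, 60.8, 46.6]
tin_left 0.71 [134. 217.] [471.0, 363.8, 159.6, 70.0, 34.0]
  pt 0.89 [135.9 220.1] [464. 370.   0.]
  pt 0.57 [135.9 124.7] [733. 375.   0.]
tin_right 0.72 [406. 210.] [488.7, -372.8, 154.0, 70.7, -18.0]Traceback (most recent call last):
  File "<stdin>", line 9, in <module>
  File "h.py", line 11, in rect
    pts=np.array([ray(c,(x,y),z)[:2] for x,y in zip(xs,ys)],np.float32)
                  ~~~^^^^^^^^^^^
  File "h.py", line 4, in ray
    P=env.camera_params(c);K,R,t=P["camera_matrix"],P["R"],P["t"]
ValueError: time passes only in moves, steps and waits
```

```bash
python3 - <<'E'
s=open("h.py").read()
s=s.replace("def ray","CP={c:env.camera_params(c) for c in('top','side')}\ndef ray",1).replace("P=env.camera_params(c)","P=CP[c]")
open("h.py","w").write(s)
E
python3 - <<'E'
from h import *
top=env.capture("top")
g=top.min(axis=2)
for n,(u,v) in dict(left=(134,217),middle=(204,191),right=(408,209)).items():
    w=np.zeros_like(g);w[v-38:v+38,u-38:u+38]=1
    m=((g>200)&(w>0)).astype(np.uint8)
    k,l,st,_=cv2.connectedComponentsWithStats(m);i=1+np.argmax(st[1:,4])
    print("white",n,rect("top",l==i,40))
for n in["tin_left","tin_middle","tin_right","tin_left_handle","tin_middle_handle","tin_right_handle","tray"]:
    z=68 if "handle" in n else 35 if n=="tray" else 40
    for m in env.masks_of(n,"top"):
        print(n,round(m["confidence"],2),np.round(m["centre"]),rect("top",m["region"],z))
    for m in env.spot_point(n,"top"):
        print("  pt",round(m["confidence"],2),np.round(m["centre"],1),np.round(ray("top",m["centre"],0 if "handle" not in n else 40),0))
E
```

```text
white left [472.6, 368.9, 142.7, 56.1, 34.1]
white middle [541.1, 181.2, 143.0, 56.3, 21.1]
white right [491.4, -380.8, 143.3, 56.8, -17.8]
tin_left 0.82 [131. 123.] [721.9, 374.0, 164.1, 57.3, 44.9]
tin_left 0.81 [135. 218.] [469.9, 363.6, 156.0, 67.9, 34.0]
  pt 0.9 [136.3 217.4] [472. 369.   0.]
  pt 0.77 [135.4 127.1] [726. 376.   0.]
tin_middle 0.58 [203. 191.] [537.0, 178.4, 155.2, 63.1, 22.3]
tin_middle 0.39 [311. 264.] [446.4, -18.3, 1502.8, 1034.2, -90.0]
  pt 0.96 [203.9 192.7] [540. 183.   0.]
  pt 0.6 [165.2 320.2] [190. 286.   0.]
  pt 0.29 [408.3 211.1] [ 486. -392.    0.]
tin_right 0.78 [409. 210.] [488.1, -373.3, 155.0, 70.2, -19.0]
  pt 0.58 [403.6 211.5] [ 485. -378.    0.]
tin_left_handle 0.56 [127. 120.] [723.6, 374.6, 54.8, 14.9, 44.9]
  pt 0.65 [128.9 121.5] [730. 381.  40.]
  pt 0.52 [134.1 218.2] [467. 362.  40.]
  pt 0.7 [163.7 324.4] [188. 280.  40.]
  pt 0.5 [206.6 190.8] [541. 170.  40.]
tin_right_handle 0.42 [408. 204.] [489.0, -374.7, 49.2, 21.8, -20.1]
  pt 0.56 [407.1 207.8] [ 493. -374.   40.]
tray 0.73 [304. 212.] [486.7, -101.0, 199.7, 180.9, 1.1]
tray 0.73 [409. 207.] [489.6, -386.9, 47.2, 20.8, -20.0]
tray 0.41 [308. 103.] [797.3, -114.5, 87.9, 44.7, -18.6]
tray 0.28 [311. 264.] [445.3, -18.8, 1511.0, 1036.2, -90.0]
  pt 0.71 [302.3 212.2] [484. -92.   0.]
  pt 0.21 [209.1 191.3] [544. 169.   0.]
```

>>> servo_tool(
  commands=[
    [[0,0,0,-28,-19,0,95],[0,0,0,-55,-38,0,95],[0,0,0,-83,-56,0,95],[0,0,0,-111,-75,0,95],[0,0,0,-138,-94,0,95]],
  ],
)

```text
time_s: 1.52
ee_pos: [294.0, 462.4, 233.7]
tcp_rot: [180.0, 0.0, 162.3]
force: [-0.1, -0.5, -0.9]
gripper_width: 1.002
grasp_force: 0.0
```

>>> servo_tool(
  commands=[
    [[0,0,0,-28,-19,0,95],[0,0,0,-55,-38,0,95],[0,0,0,-83,-56,0,95],[0,0,0,-111,-75,0,95],[0,0,0,-138,-94,0,95]],
  ],
)

```text
time_s: 1.93
ee_pos: [397.0, 330.7, 233.9]
tcp_rot: [180.0, 0.0, 162.3]
force: [0.5, 0.9, -1.1]
gripper_width: 1.0
grasp_force: 0.0
```

>>> servo_tool(
  commands=[
    [[0,0,0,-28,-19,0,95],[0,0,0,-55,-38,0,95],[0,0,0,-83,-56,0,95],[0,0,0,-111,-75,0,95],[0,0,0,-138,-94,0,95]],
  ],
)

```text
time_s: 2.35
ee_pos: [499.8, 199.0, 233.8]
tcp_rot: [180.0, 0.0, 162.2]
force: [-0.4, -0.3, 0.0]
gripper_width: 1.0
grasp_force: 0.0
```

>>> servo_tool(
  commands=[
    [[0,0,0,-11,-37,0,95],[0,0,0,-22,-74,0,95],[0,0,0,-34,-111,0,95],[0,0,0,-45,-148,0,95],[0,0,0,-56,-185,0,95]],
  ],
)

```text
time_s: 2.77
ee_pos: [495.5, 5.4, 233.8]
tcp_rot: [180.0, 0.0, 162.3]
force: [1.4, 0.5, 0.8]
gripper_width: 1.001
grasp_force: 0.0
```

>>> servo_tool(
  commands=[
    [[0,0,0,-11,-37,0,95],[0,0,0,-22,-74,0,95],[0,0,0,-34,-111,0,95],[0,0,0,-45,-148,0,95],[0,0,0,-56,-185,0,95]],
  ],
)

```text
time_s: 3.18
ee_pos: [492.4, -188.0, 233.8]
tcp_rot: [180.0, 0.0, 162.2]
force: [0.9, 0.7, 0.2]
gripper_width: 0.997
grasp_force: 0.0
```

>>> servo_tool(
  commands=[
    [[0,0,0,-11,-37,12,95],[0,0,0,-22,-74,24,95],[0,0,0,-34,-111,36,95],[0,0,0,-45,-148,48,95],[0,0,0,-56,-185,60,95]],
  ],
)

```text
time_s: 3.6
ee_pos: [489.2, -381.3, 173.0]
tcp_rot: [180.0, 0.0, 162.2]
force: [1.8, 0.4, -0.4]
gripper_width: 0.998
grasp_force: 0.0
```

Run:
```python
from h import *
from scipy.spatial.transform import Rotation as R
tins=dict(L=(472.6,368.9,34),M=(541.1,181.2,21.1),Rr=(491.4,-380.8,-17.9))
im={c:cv2.imread(f"pics/{c}0.png") for c in("top","side")}
for c in im:
  im[c]=cv2.resize(im[c],None,fx=3,fy=3,interpolation=cv2.INTER_CUBIC)
  for x,y,a in tins.values():
    r=R.from_euler('z',a,degrees=True).as_matrix()
    for hx,hy,z in((75,29,40),(23,7,68)):
      q=np.array([proj(c,r@[sx*hx,sy*hy,0]+[x,y,z])*3+1 for sx,sy in((1,1),(1,-1),(-1,-1),(-1,1))])
      cv2.polylines(im[c],[q.astype(int)],True,(0,0,255),1)
t,s=im["top"],im["side"]
f=lambda i,u,v,w=264,h=200:i[int(v*3-h/2):int(v*3+h/2),int(u*3-w/2):int(u*3+w/2)]
cv2.imwrite("pics/ov.png",np.vstack([np.hstack([f(t,134,217),f(t,204,191),f(t,408,209)]),np.hstack([f(s,227,150),f(s,267,177),f(s,346,315)])]))
```

```text
(no output)
```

View pics/ov.png

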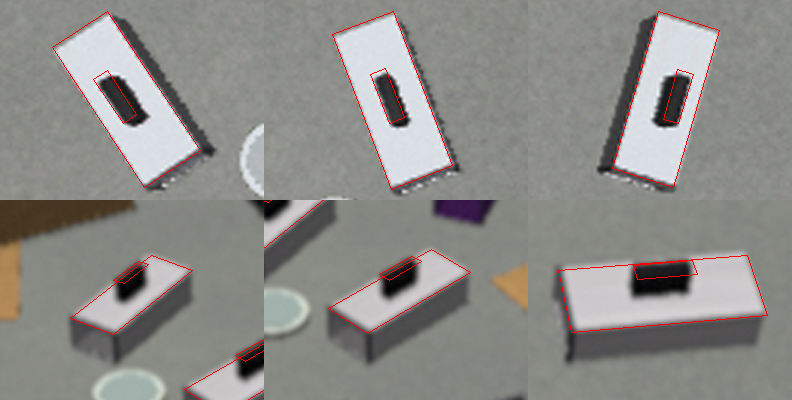

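The overlay fits all three tins in both views. Next I descend onto the right tin's handle.

>>> servo_tool(
  commands=[
    [[0,0,0,0,0,30,95],[0,0,0,0,0,60,95],[0,0,0,0,0,85,95],[0,0,0,0,0,100,95],[0,0,0,0,0,110,95]],
  ],
)

```text
time_s: 4.02
ee_pos: [489.1, -379.0, 61.5]
tcp_rot: [179.9, -0.1, 162.2]
force: [0.1, -0.2, 0.6]
gripper_width: 1.0
grasp_force: 0.0
```

>>> servo_tool(
  commands=[
    [[0,0,0,0,0,0,60],[0,0,0,0,0,0,25],[0,0,0,0,0,0,10],[0,0,0,0,0,0,5],[0,0,0,0,0,0,5]],
  ],
)

```text
time_s: 4.43
ee_pos: [490.0, -379.5, 64.7]
tcp_rot: [-180.0, 0.1, 162.3]
force: [0.0, -0.6, 0.6]
gripper_width: 0.707
grasp_force: 0.0
```

>>> servo_tool(
  commands=[
    [[0,0,0,0,0,0,5],[0,0,0,0,0,0,5],[0,0,0,0,0,0,5]],
  ],
)

```text
time_s: 4.68
ee_pos: [489.7, -379.3, 63.9]
tcp_rot: [-180.0, 0.0, 162.2]
force: [0.6, -0.1, 0.7]
gripper_width: 0.496
grasp_force: 0.0
```

>>> servo_tool(
  commands=[
    [[0,0,0,0,0,0,5],[0,0,0,0,0,0,5],[0,0,0,0,0,0,5],[0,0,0,0,0,0,5],[0,0,0,0,0,0,5]],
  ],
)

```text
time_s: 5.1
ee_pos: [489.7, -379.3, 63.6]
tcp_rot: [180.0, -0.0, 162.3]
force: [-1.0, -2.5, 0.2]
gripper_width: 0.146
grasp_force: 17.9
```

>>> servo_tool(
  commands=[
    [[0,0,0,0,0,0,5],[0,0,0,0,0,0,5],[0,0,0,0,0,0,5]],
  ],
)

```text
time_s: 5.35
ee_pos: [489.6, -379.3, 63.5]
tcp_rot: [180.0, -0.0, 162.3]
force: [-0.7, -0.7, -0.1]
gripper_width: 0.147
grasp_force: 30.0
```

Gripped at 14 mm and 30 N. Now I lift 55 mm and hold.

>>> servo_tool(
  commands=[
    [[0,0,0,0,0,-8,5],[0,0,0,0,0,-20,5],[0,0,0,0,0,-34,5],[0,0,0,0,0,-47,5],[0,0,0,0,0,-55,5]],
  ],
)

```text
time_s: 5.77
ee_pos: [489.9, -379.6, 120.8]
tcp_rot: [-180.0, 0.1, 162.3]
force: [0.3, -0.2, -3.6]
gripper_width: 0.141
grasp_force: 30.0
```

>>> servo_tool(
  commands=[
    [[0,0,0,0,0,0,5],[0,0,0,0,0,0,5],[0,0,0,0,0,0,5],[0,0,0,0,0,0,5]],
  ],
)

```text
time_s: 6.1
ee_pos: [489.4, -379.1, 117.9]
tcp_rot: [180.0, -0.1, 162.3]
force: [0.2, 0.6, -3.9]
gripper_width: 0.146
grasp_force: 30.0
```

```bash
cat > w.py <<'E'
from station import env
import numpy as np
f=[];t=[]
for i in range(12):
    env.capture("side"); s=env.read_state(); f.append(s["force"]);t.append(s["tau"][:3])
f=np.array(f);print(f.mean(0).round(2),f.std(0).round(2),np.mean(t,0).round(2),s["ee_pos"].round(1),s["joint_pos"].round(1),s["wrist_torque"].round(2),s["time_s"])
E
python3 w.py
```

```text
[ 0.02  0.03 -3.99] [0.51 0.53 0.38] [  0.   -66.48 -21.93] [ 489.7 -379.3  118.6] [ -43.9   35.1   96.6    0.    48.4 -116.1] [-0.02  0.05 -0.02] 6.7
```

About 407 g, so the right tin is heavy. I set it down, release it and go to the middle tin.

>>> servo_tool(
  commands=[
    [[0,0,0,0,0,15,5],[0,0,0,0,0,32,5],[0,0,0,0,0,44,5],[0,0,0,0,0,51,5],[0,0,0,0,0,55,5]],
  ],
)

```text
time_s: 7.12
ee_pos: [489.5, -379.0, 63.2]
tcp_rot: [180.0, -0.1, 162.2]
force: [-10.0, 10.4, 40.7]
gripper_width: 0.147
grasp_force: 30.0
```

>>> servo_tool(
  commands=[
    [[0,0,0,0,0,0,5],[0,0,0,0,0,0,15],[0,0,0,0,0,0,25],[0,0,0,0,0,0,45],[0,0,0,0,0,0,45]],
  ],
)

```text
time_s: 7.53
ee_pos: [489.9, -379.5, 64.0]
tcp_rot: [-180.0, 0.0, 162.3]
force: [-0.1, 0.5, -0.1]
gripper_width: 0.313
grasp_force: 0.0
```

>>> servo_tool(
  commands=[
    [[0,0,0,0,0,0,45],[0,0,0,0,0,-10,45],[0,0,0,0,0,-30,45],[0,0,0,0,0,-60,45],[0,0,0,0,0,-90,45]],
  ],
)

```text
time_s: 7.95
ee_pos: [489.4, -379.1, 154.9]
tcp_rot: [180.0, -0.1, 162.2]
force: [0.7, -0.4, 0.5]
gripper_width: 0.473
grasp_force: 0.0
```

>>> servo_tool(
  commands=[
    [[0,0,0,8,37,0,45],[0,0,0,16,73,0,45],[0,0,0,24,110,0,45],[0,0,0,33,147,0,45],[0,0,0,41,183,0,45]],
  ],
)

```text
time_s: 8.37
ee_pos: [506.2, -190.8, 154.5]
tcp_rot: [-180.0, 0.0, 162.2]
force: [0.9, 0.5, -0.3]
gripper_width: 0.474
grasp_force: 0.0
```

>>> servo_tool(
  commands=[
    [[0,0,0,8,37,0,45],[0,0,0,16,73,0,45],[0,0,0,24,110,0,45],[0,0,0,33,147,0,45],[0,0,0,41,183,0,45]],
  ],
)

```text
time_s: 8.78
ee_pos: [523.0, -3.9, 154.5]
tcp_rot: [180.0, 0.1, 162.2]
force: [0.5, 0.1, 0.8]
gripper_width: 0.474
grasp_force: 0.0
```

>>> servo_tool(
  commands=[
    [[0,0,-0.12,8,37,0,45],[0,0,-0.24,16,73,0,45],[0,0,-0.36,24,110,0,45],[0,0,-0.48,33,147,0,45],[0,0,-0.6,41,183,0,45]],
  ],
)

```text
time_s: 9.2
ee_pos: [539.7, 183.1, 154.6]
tcp_rot: [-180.0, 0.1, -163.0]
force: [0.6, -0.8, -0.1]
gripper_width: 0.472
grasp_force: 0.0
```

>>> servo_tool(
  commands=[
    [[0,0,-0.079,0,0,0,45],[0,0,-0.079,0,0,0,45]],
  ],
)

```text
time_s: 9.37
ee_pos: [539.7, 182.9, 154.2]
tcp_rot: [-180.0, 0.0, -158.5]
force: [-0.4, -0.0, 0.6]
gripper_width: 0.473
grasp_force: 0.0
```

>>> servo_tool(
  commands=[
    [[0,0,0,0,-2,25,45],[0,0,0,0,-2,50,45],[0,0,0,0,-2,70,45],[0,0,0,0,-2,84,45],[0,0,0,0,-2,90,45]],
  ],
)

```text
time_s: 9.78
ee_pos: [540.1, 178.0, 62.3]
tcp_rot: [180.0, -0.1, -159.1]
force: [0.7, 0.7, -0.2]
gripper_width: 0.477
grasp_force: 0.0
```

>>> servo_tool(
  commands=[
    [[0,0,0,0,0,0,5],[0,0,0,0,0,0,5],[0,0,0,0,0,0,5],[0,0,0,0,0,0,5],[0,0,0,0,0,0,5]],
  ],
)

```text
time_s: 10.2
ee_pos: [540.9, 179.2, 64.5]
tcp_rot: [-180.0, 0.1, -158.9]
force: [-0.7, -0.2, -0.3]
gripper_width: 0.181
grasp_force: 0.0
```

>>> servo_tool(
  commands=[
    [[0,0,0,0,0,0,5],[0,0,0,0,0,0,5],[0,0,0,0,0,0,5]],
  ],
)

```text
time_s: 10.45
ee_pos: [540.8, 179.4, 64.2]
tcp_rot: [180.0, 0.1, -158.8]
force: [-2.0, 0.9, 5.6]
gripper_width: 0.147
grasp_force: 30.0
```

>>> servo_tool(
  commands=[
    [[0,0,0,0,0,-8,5],[0,0,0,0,0,-20,5],[0,0,0,0,0,-34,5],[0,0,0,0,0,-47,5],[0,0,0,0,0,-55,5]],
  ],
)

```text
time_s: 10.87
ee_pos: [540.7, 179.2, 119.9]
tcp_rot: [-180.0, 0.0, -158.8]
force: [1.0, 0.5, -3.9]
gripper_width: 0.149
grasp_force: 30.0
```

>>> servo_tool(
  commands=[
    [[0,0,0,0,0,0,5],[0,0,0,0,0,0,5],[0,0,0,0,0,0,5],[0,0,0,0,0,0,5]],
  ],
)

```text
time_s: 11.2
ee_pos: [540.2, 179.1, 117.9]
tcp_rot: [180.0, -0.1, -158.8]
force: [-0.0, -0.4, -3.1]
gripper_width: 0.147
grasp_force: 30.0
```

```bash
python3 w.py
```

```text
[-0.    0.   -3.72] [0.34 0.4  0.57] [ -0.   -60.91 -20.12] [540.6 179.2 118.7] [ 11.7  31.8 103.8   0.   44.4 -99.5] [0.04 0.03 0.03] 11.8
```

About 380 g, so the middle tin is heavy too. I set it down softly and lift the left one.

>>> servo_tool(
  commands=[
    [[0,0,0,0,0,12,5],[0,0,0,0,0,26,5],[0,0,0,0,0,38,5],[0,0,0,0,0,46,5],[0,0,0,0,0,50,5]],
  ],
)

```text
time_s: 12.22
ee_pos: [540.3, 179.1, 67.7]
tcp_rot: [180.0, -0.1, -158.9]
force: [-0.4, -0.3, -3.9]
gripper_width: 0.149
grasp_force: 30.0
```

>>> servo_tool(
  commands=[
    [[0,0,0,0,0,1,5],[0,0,0,0,0,2,5],[0,0,0,0,0,3,5],[0,0,0,0,0,4,5],[0,0,0,0,0,5,5]],
  ],
)

```text
time_s: 12.63
ee_pos: [540.8, 179.3, 64.2]
tcp_rot: [180.0, 0.1, -158.8]
force: [-6.1, 2.6, 18.4]
gripper_width: 0.146
grasp_force: 30.0
```

>>> servo_tool(
  commands=[
    [[0,0,0,0,0,0,15],[0,0,0,0,0,0,25],[0,0,0,0,0,0,45],[0,0,0,0,0,0,45],[0,0,0,0,0,0,45]],
  ],
)

```text
time_s: 13.05
ee_pos: [540.7, 179.2, 63.8]
tcp_rot: [180.0, 0.0, -158.8]
force: [-0.5, -0.4, 0.0]
gripper_width: 0.379
grasp_force: 0.0
```

>>> servo_tool(
  commands=[
    [[0,0,0,0,0,0,45],[0,0,0,0,0,-10,45],[0,0,0,0,0,-30,45],[0,0,0,0,0,-60,45],[0,0,0,0,0,-90,45]],
  ],
)

```text
time_s: 13.47
ee_pos: [540.2, 179.1, 154.9]
tcp_rot: [180.0, -0.1, -158.8]
force: [-0.5, 0.2, 0.8]
gripper_width: 0.475
grasp_force: 0.0
```

>>> servo_tool(
  commands=[
    [[0,0,-0.045,-1,40,0,45],[0,0,-0.09,-2,80,0,45],[0,0,-0.135,-3,121,0,45],[0,0,-0.18,-3,161,0,45],[0,0,-0.225,-4,201,0,45]],
  ],
)

```text
time_s: 13.88
ee_pos: [470.8, 369.7, 154.7]
tcp_rot: [-180.0, 0.0, -145.8]
force: [0.7, 0.3, -0.8]
gripper_width: 0.474
grasp_force: 0.0
```

>>> servo_tool(
  commands=[
    [[0,0,0,0,0,0,45],[0,0,0,0,0,0,45]],
  ],
)

```text
time_s: 14.05
ee_pos: [470.8, 369.8, 154.2]
tcp_rot: [-180.0, 0.0, -145.8]
force: [-0.3, 0.4, 0.3]
gripper_width: 0.477
grasp_force: 0.0
```

>>> servo_tool(
  commands=[
    [[0,0,0,0,-1,25,45],[0,0,0,0,-1,50,45],[0,0,0,0,-1,70,45],[0,0,0,0,-1,84,45],[0,0,0,0,-1,90,45]],
  ],
)

```text
time_s: 14.47
ee_pos: [472.4, 365.7, 62.2]
tcp_rot: [180.0, -0.1, -146.1]
force: [0.5, -0.1, 0.4]
gripper_width: 0.472
grasp_force: 0.0
```

>>> servo_tool(
  commands=[
    [[0,0,0,0,0,0,5],[0,0,0,0,0,0,5],[0,0,0,0,0,0,5],[0,0,0,0,0,0,5],[0,0,0,0,0,0,5]],
  ],
)

```text
time_s: 14.88
ee_pos: [472.7, 367.4, 64.6]
tcp_rot: [-180.0, 0.1, -146.0]
force: [0.5, 0.6, -0.2]
gripper_width: 0.177
grasp_force: 0.0
```

>>> servo_tool(
  commands=[
    [[0,0,0,0,0,0,5],[0,0,0,0,0,0,5],[0,0,0,0,0,0,5]],
  ],
)

```text
time_s: 15.13
ee_pos: [472.6, 367.4, 64.4]
tcp_rot: [-180.0, 0.1, -145.9]
force: [-0.9, -0.8, 7.0]
gripper_width: 0.147
grasp_force: 30.0
```

>>> servo_tool(
  commands=[
    [[0,0,0,0,0,-8,5],[0,0,0,0,0,-20,5],[0,0,0,0,0,-34,5],[0,0,0,0,0,-47,5],[0,0,0,0,0,-55,5]],
  ],
)

```text
time_s: 15.55
ee_pos: [472.6, 367.5, 120.8]
tcp_rot: [-180.0, 0.1, -145.9]
force: [0.2, 1.0, -1.4]
gripper_width: 0.147
grasp_force: 30.0
```

>>> servo_tool(
  commands=[
    [[0,0,0,0,0,0,5],[0,0,0,0,0,0,5],[0,0,0,0,0,0,5],[0,0,0,0,0,0,5]],
  ],
)

```text
time_s: 15.88
ee_pos: [472.1, 367.1, 118.0]
tcp_rot: [180.0, -0.1, -146.0]
force: [-0.8, -0.6, -2.6]
gripper_width: 0.144
grasp_force: 30.0
```

```bash
python3 w.py
```

```text
[ 0.17  0.22 -1.97] [0.4  0.33 0.53] [  0.   -62.9  -20.61] [472.4 367.3 118.6] [ 31.5  33.7  99.7   0.   46.6 -92.5] [ 0.05  0.06 -0.01] 16.4833
```

About 200 g, so the left tin is the light one. I set it down and return to the middle tin for a body grasp.

>>> servo_tool(
  commands=[
    [[0,0,0,0,0,12,5],[0,0,0,0,0,26,5],[0,0,0,0,0,38,5],[0,0,0,0,0,46,5],[0,0,0,0,0,50,5]],
  ],
)

```text
time_s: 16.9
ee_pos: [471.9, 366.9, 66.9]
tcp_rot: [180.0, -0.1, -146.0]
force: [-1.5, -0.1, -0.8]
gripper_width: 0.145
grasp_force: 30.0
```

>>> servo_tool(
  commands=[
    [[0,0,0,0,0,1,5],[0,0,0,0,0,2,5],[0,0,0,0,0,3,5],[0,0,0,0,0,4,5],[0,0,0,0,0,5,5]],
  ],
)

```text
time_s: 17.32
ee_pos: [472.5, 367.4, 64.4]
tcp_rot: [-180.0, 0.1, -145.9]
force: [-4.4, -3.5, 17.6]
gripper_width: 0.149
grasp_force: 30.0
```

>>> servo_tool(
  commands=[
    [[0,0,0,0,0,0,15],[0,0,0,0,0,0,25],[0,0,0,0,0,0,45],[0,0,0,0,0,0,45],[0,0,0,0,0,0,45]],
  ],
)

```text
time_s: 17.73
ee_pos: [472.4, 367.3, 63.7]
tcp_rot: [180.0, 0.0, -146.0]
force: [-0.1, 0.1, -0.2]
gripper_width: 0.379
grasp_force: 0.0
```

>>> servo_tool(
  commands=[
    [[0,0,0,0,0,0,45],[0,0,0,0,0,-10,45],[0,0,0,0,0,-30,45],[0,0,0,0,0,-60,60],[0,0,0,0,0,-90,88]],
  ],
)

```text
time_s: 18.15
ee_pos: [472.0, 367.0, 154.9]
tcp_rot: [180.0, -0.1, -146.0]
force: [-0.1, 0.5, 0.8]
gripper_width: 0.563
grasp_force: 0.0
```

>>> servo_tool(
  commands=[
    [[0,0,0.045,10,-39,0,88],[0,0,0.09,19,-77,0,88],[0,0,0.135,29,-116,0,88],[0,0,0.18,39,-155,0,88],[0,0,0.226,48,-193,0,88]],
  ],
)

```text
time_s: 18.57
ee_pos: [540.9, 178.7, 154.6]
tcp_rot: [-180.0, 0.0, -159.0]
force: [0.3, 0.1, 0.0]
gripper_width: 0.892
grasp_force: 0.0
```

>>> servo_tool(
  commands=[
    [[0,0,0,0,0,0,88],[0,0,0,0,0,0,88]],
  ],
)

```text
time_s: 18.73
ee_pos: [541.3, 178.7, 154.3]
tcp_rot: [180.0, 0.0, -159.1]
force: [0.1, 1.3, 0.4]
gripper_width: 0.924
grasp_force: 0.0
```

Run:
```python
from h import *
top=env.capture("top"); cv2.imwrite("pics/top1.png",top); print(env.read_state()["ee_pos"],env.read_state()["tcp_rot"],env.read_state()["time_s"])
g=top.min(axis=2)
for n,(u,v) in dict(left=(134,217),middle=(204,191),right=(408,209)).items():
    w=np.zeros_like(g);w[v-38:v+38,u-38:u+38]=1
    m=((g>200)&(w>0)).astype(np.uint8)
    k,l,st,_=cv2.connectedComponentsWithStats(m);i=1+np.argmax(st[1:,4])
    print(n,rect("top",l==i,40))
d=[(619.4,35.1,96.6,118.6),(569.5,31.8,103.8,118.7),(598.5,33.7,99.7,118.6),(624.7,28.16,89.35,233.4)]
A=[];b=[]
for r,p,q,z in d:
    p,q=np.radians([p,p+q])
    A+=[[np.sin(p),np.sin(q),0],[np.cos(p),np.cos(q),1]];b+=[(r*r-65.9**2)**.5,z]
print(np.linalg.lstsq(np.array(A),np.array(b),rcond=None))
```

```text
[540.79266058 179.98843378 154.20654346] [ 1.79990850e+02  2.74776284e-02 -1.58978150e+02] 18.7833
left [489.1, 406.5, 102.5, 43.3, 9.1]
middle [591.5, 112.8, 0.0, 0.0, 0.0]
right [491.5, -380.8, 145.2, 59.0, -17.8]
(array([529.07232993, 415.3622013 , -37.37569963]), array([52.83794917]), np.int32(3), array([2.91148256, 1.87371463, 0.11163675]))
```

View pics/top1.png

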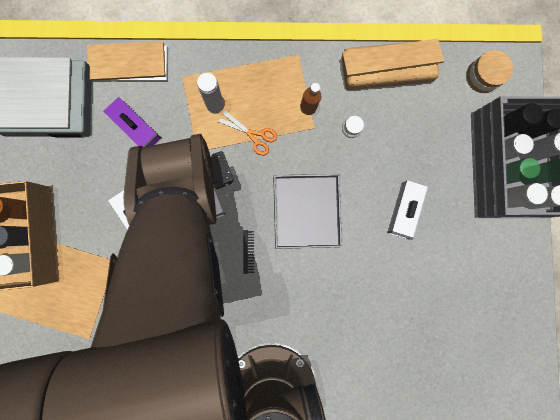

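The right tin is where it was; the arm hides the other two. I descend around the middle tin's body.

>>> servo_tool(
  commands=[
    [[0,0,0,0,0,25,88],[0,0,0,0,0,50,88],[0,0,0,0,0,75,88],[0,0,0,0,0,98,88],[0,0,0,0,0,116,88]],
  ],
)

```text
time_s: 19.2
ee_pos: [539.7, 182.0, 36.3]
tcp_rot: [180.0, -0.1, -158.8]
force: [1.0, -0.1, -0.1]
gripper_width: 0.924
grasp_force: 0.0
```

>>> servo_tool(
  commands=[
    [[0,0,0,0,0,7,88],[0,0,0,0,0,11,88],[0,0,0,0,0,11,70],[0,0,0,0,0,11,50],[0,0,0,0,0,11,50]],
  ],
)

```text
time_s: 19.62
ee_pos: [541.0, 180.9, 27.7]
tcp_rot: [-180.0, 0.1, -158.9]
force: [0.5, -0.3, 0.1]
gripper_width: 0.77
grasp_force: 0.0
```

>>> servo_tool(
  commands=[
    [[0,0,0,0,0,0,45],[0,0,0,0,0,0,45],[0,0,0,0,0,0,45],[0,0,0,0,0,0,45],[0,0,0,0,0,0,45]],
  ],
)

```text
time_s: 20.03
ee_pos: [541.0, 180.4, 27.4]
tcp_rot: [-180.0, 0.1, -158.9]
force: [-0.5, -0.7, 7.2]
gripper_width: 0.606
grasp_force: 30.0
```

>>> servo_tool(
  commands=[
    [[0,0,0,0,0,0,45],[0,0,0,0,0,-5,45],[0,0,0,0,0,-15,45],[0,0,0,0,0,-30,45],[0,0,0,0,0,-50,45]],
  ],
)

```text
time_s: 20.45
ee_pos: [539.9, 180.3, 76.7]
tcp_rot: [180.0, -0.1, -158.9]
force: [0.4, 0.6, -4.0]
gripper_width: 0.608
grasp_force: 30.0
```

>>> servo_tool(
  commands=[
    [[0,0,0,0,0,-22,45],[0,0,0,0,0,-46,45],[0,0,0,0,0,-70,45],[0,0,0,0,0,-90,45],[0,0,0,0,0,-105,45]],
  ],
)

```text
time_s: 20.87
ee_pos: [540.6, 180.5, 184.1]
tcp_rot: [-180.0, 0.1, -158.9]
force: [0.4, 0.8, -3.7]
gripper_width: 0.608
grasp_force: 30.0
```

>>> servo_tool(
  commands=[
    [[0,0,0,15,-17,0,45],[0,0,0,39,-45,0,45],[0,0,0,65,-75,0,45],[0,0,0,91,-105,0,45],[0,0,0,117,-134,0,45]],
  ],
)

```text
time_s: 21.28
ee_pos: [478.5, 12.1, 182.2]
tcp_rot: [180.0, 0.0, -158.9]
force: [1.5, -0.7, -3.4]
gripper_width: 0.609
grasp_force: 30.0
```

>>> servo_tool(
  commands=[
    [[0,0,0.12,18,-20,0,45],[0,0,0.24,34,-39,0,45],[0,0,0.36,46,-53,0,45],[0,0,0.48,54,-62,0,45],[0,0,0.6,58,-67,0,45]],
  ],
)

```text
time_s: 21.7
ee_pos: [448.8, -71.3, 182.2]
tcp_rot: [-180.0, -0.0, 166.3]
force: [0.0, -0.5, -3.4]
gripper_width: 0.607
grasp_force: 30.0
```

>>> servo_tool(
  commands=[
    [[0,0,0.12,0,0,0,45],[0,0,0.24,0,0,0,45],[0,0,0.36,0,0,0,45],[0,0,0.48,0,0,0,45],[0,0,0.6,0,0,0,45]],
  ],
)

```text
time_s: 22.12
ee_pos: [449.3, -70.0, 182.1]
tcp_rot: [180.0, -0.0, 132.0]
force: [-0.8, -0.1, -2.9]
gripper_width: 0.606
grasp_force: 30.0
```

>>> servo_tool(
  commands=[
    [[0,0,0.12,0,0,0,45],[0,0,0.24,0,0,0,45],[0,0,0.36,0,0,0,45],[0,0,0.48,0,0,0,45],[0,0,0.6,0,0,0,45]],
  ],
)

```text
time_s: 22.53
ee_pos: [449.4, -69.9, 182.1]
tcp_rot: [-180.0, -0.0, 97.6]
force: [0.3, 0.9, -3.7]
gripper_width: 0.606
grasp_force: 30.0
```

>>> servo_tool(
  commands=[
    [[0,0,0.12,0,0,0,45],[0,0,0.24,0,0,0,45],[0,0,0.36,0,0,0,45],[0,0,0.48,0,0,0,45],[0,0,0.6,0,0,0,45]],
  ],
)

```text
time_s: 22.95
ee_pos: [449.3, -69.9, 182.1]
tcp_rot: [-180.0, -0.0, 63.2]
force: [0.3, 0.3, -4.2]
gripper_width: 0.608
grasp_force: 30.0
```

>>> servo_tool(
  commands=[
    [[0,0,0.12,0,0,0,45],[0,0,0.24,0,0,0,45],[0,0,0.36,0,0,0,45],[0,0,0.48,0,0,0,45],[0,0,0.6,0,0,0,45]],
  ],
)

```text
time_s: 23.37
ee_pos: [449.4, -69.9, 182.1]
tcp_rot: [-180.0, 0.0, 28.9]
force: [0.9, 0.3, -4.2]
gripper_width: 0.611
grasp_force: 30.0
```

>>> servo_tool(
  commands=[
    [[0,0,0.12,0,0,0,45],[0,0,0.24,0,0,0,45],[0,0,0.36,0,0,0,45],[0,0,0.48,0,0,0,45],[0,0,0.6,0,0,0,45]],
  ],
)

```text
time_s: 23.78
ee_pos: [449.4, -69.9, 182.1]
tcp_rot: [-180.0, 0.0, -5.5]
force: [0.6, -0.4, -4.8]
gripper_width: 0.606
grasp_force: 30.0
```

>>> servo_tool(
  commands=[
    [[0,0,0.1,0,0,0,45],[0,0,0.17,0,0,0,45],[0,0,0.21,0,0,0,45],[0,0,0.21,0,0,0,45]],
  ],
)

```text
time_s: 24.12
ee_pos: [449.4, -70.0, 182.1]
tcp_rot: [-180.0, -0.0, -17.3]
force: [-0.3, -0.9, -3.8]
gripper_width: 0.605
grasp_force: 30.0
```

Run:
```python
from h import *
cv2.imwrite("pics/side2.png",env.capture("side")); s=env.read_state(); print({k:np.round(s[k],1) for k in("joint_pos","ee_pos","tcp_rot","force","time_s")})
```

```text
{'joint_pos': array([-17.2,  18.5, 115.8,   0. ,  45.6,  90. ]), 'ee_pos': array([449.5, -70. , 182. ]), 'tcp_rot': array([-180. ,    0. ,  -17.2]), 'force': array([ 0. ,  0.4, -3.6]), 'time_s': np.float64(24.2)}
```

View pics/side2.png

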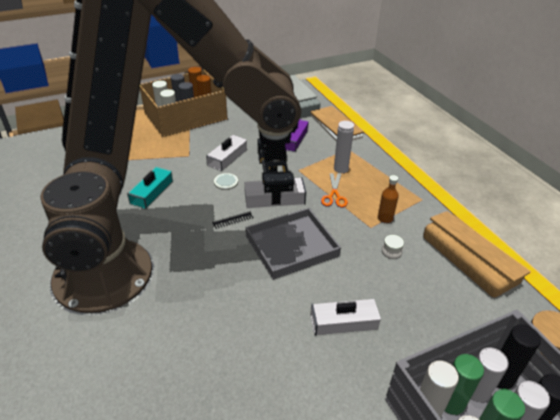

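The side view shows the tin level over the tray at about (275,190), open end facing away. The left and right tins stand where they were. I lower it and tip it.

>>> servo_tool(
  commands=[
    [[0,0,0,-3,0,10,45],[0,0,0,-6,0,24,45],[0,0,0,-10,0,38,45],[0,0,0,-13,0,48,45],[0,0,0,-15,0,52,45]],
  ],
)

```text
time_s: 24.58
ee_pos: [434.6, -65.4, 128.8]
tcp_rot: [-180.0, 0.1, -17.1]
force: [-0.2, 0.1, -5.1]
gripper_width: 0.609
grasp_force: 30.0
```

>>> servo_tool(
  commands=[
    [[0,-0.06,0,0,0,0,45],[0,-0.14,0,0,0,0,45],[0,-0.22,0,0,0,0,45],[0,-0.31,0,0,0,0,45],[0,-0.4,0,0,0,0,45]],
  ],
)

```text
time_s: 25.0
ee_pos: [435.9, -65.8, 130.6]
tcp_rot: [-180.0, 23.1, -17.1]
force: [-0.4, 0.3, -4.4]
gripper_width: 0.609
grasp_force: 30.0
```

>>> servo_tool(
  commands=[
    [[0,-0.08,0,0,0,0,45],[0,-0.16,0,0,0,0,45],[0,-0.24,0,0,0,0,45],[0,-0.32,0,0,0,0,45],[0,-0.4,0,0,0,0,45]],
  ],
)

```text
time_s: 25.42
ee_pos: [436.0, -65.8, 130.2]
tcp_rot: [-179.9, 46.0, -17.1]
force: [-0.1, -1.0, -3.3]
gripper_width: 0.605
grasp_force: 30.0
```

>>> servo_tool(
  commands=[
    [[0,-0.08,0,0,0,0,45],[0,-0.15,0,0,0,0,45],[0,-0.2,0,0,0,0,45],[0,-0.24,0,0,0,0,45],[0,-0.24,0,0,0,0,45]],
  ],
)

```text
time_s: 25.83
ee_pos: [435.8, -65.8, 129.1]
tcp_rot: [-179.9, 59.7, -17.1]
force: [0.2, 0.3, -1.7]
gripper_width: 0.607
grasp_force: 30.0
```

>>> servo_tool(
  commands=[
    [[0,0,0,0,0,0,45],[0,0,0,0,0,0,45],[0,0,0,0,0,0,45],[0,0,0,0,0,0,45],[0,0,0,0,0,0,45]],
  ],
)

```text
time_s: 26.25
ee_pos: [435.4, -65.6, 130.0]
tcp_rot: [-180.0, 59.5, -17.2]
force: [-0.4, 0.5, -2.1]
gripper_width: 0.611
grasp_force: 30.0
```

Run:
```python
from h import *
a=env.capture("side");b=env.capture("top"); s=env.read_state(); print({k:np.round(s[k],1) for k in("joint_pos","ee_pos","tcp_rot","force","time_s")})
c=lambda i:cv2.resize(i,(400,400),interpolation=cv2.INTER_CUBIC)
cv2.imwrite("pics/pour1.png",np.hstack([c(a[130:290,210:370]),c(b[150:270,240:360])]))
```

```text
{'joint_pos': array([-17.2,  46.3,  94. ,   0. ,  99.2,  90. ]), 'ee_pos': array([435.4, -65.6, 129.8]), 'tcp_rot': array([-180. ,   59.5,  -17.2]), 'force': array([-0.3,  1.1, -1.5]), 'time_s': np.float64(26.4)}
```

View pics/pour1.png

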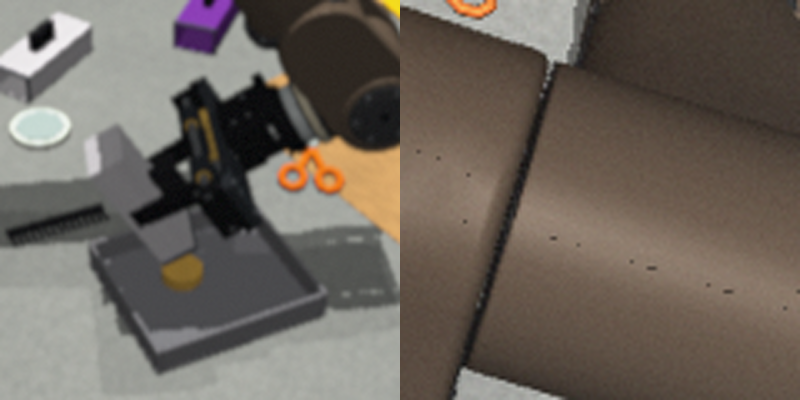

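The compact lies in the tray (left crop, near (183,270)), and the load fell to about 1.6 N. I raise the tin, level it and take it back.

>>> servo_tool(
  commands=[
    [[0,0,0,-8,0,-4.6,45],[0,0,0,-20,0,-11.6,45],[0,0,0,-34,0,-19.6,45],[0,0,0,-45,0,-26,45]],
  ],
)

```text
time_s: 26.68
ee_pos: [435.2, -65.5, 183.7]
tcp_rot: [-180.0, 59.5, -17.2]
force: [0.1, -0.6, -0.6]
gripper_width: 0.609
grasp_force: 30.0
```

>>> servo_tool(
  commands=[
    [[0,0.08,0,0,0,0,45],[0,0.19,0,0,0,0,45],[0,0.3,0,0,0,0,45],[0,0.41,0,0,0,0,45],[0,0.52,0,0,0,0,45]],
  ],
)

```text
time_s: 27.1
ee_pos: [435.3, -65.6, 182.9]
tcp_rot: [-180.0, 29.4, -17.2]
force: [-0.2, 0.1, -1.8]
gripper_width: 0.61
grasp_force: 30.0
```

>>> servo_tool(
  commands=[
    [[0,0.11,0,0,0,0,45],[0,0.22,0,0,0,0,45],[0,0.33,0,0,0,0,45],[0,0.44,0,0,0,0,45],[0,0.52,0,0,0,0,45]],
  ],
)

```text
time_s: 27.52
ee_pos: [434.4, -65.3, 183.2]
tcp_rot: [-180.0, -0.4, -17.2]
force: [0.1, 0.3, -1.7]
gripper_width: 0.609
grasp_force: 30.0
```

>>> servo_tool(
  commands=[
    [[0,0,-0.12,0,0,0,45],[0,0,-0.24,0,0,0,45],[0,0,-0.36,0,0,0,45],[0,0,-0.48,0,0,0,45],[0,0,-0.6,0,0,0,45]],
  ],
)

```text
time_s: 27.93
ee_pos: [434.7, -65.4, 182.6]
tcp_rot: [180.0, -0.0, 17.5]
force: [0.5, 0.3, -1.8]
gripper_width: 0.606
grasp_force: 30.0
```

>>> servo_tool(
  commands=[
    [[0,0,-0.12,0,0,0,45],[0,0,-0.24,0,0,0,45],[0,0,-0.36,0,0,0,45],[0,0,-0.48,0,0,0,45],[0,0,-0.6,0,0,0,45]],
  ],
)

```text
time_s: 28.35
ee_pos: [434.7, -65.4, 182.6]
tcp_rot: [180.0, -0.0, 51.9]
force: [0.0, 0.1, -1.8]
gripper_width: 0.606
grasp_force: 30.0
```

>>> servo_tool(
  commands=[
    [[0,0,-0.12,0,0,0,45],[0,0,-0.24,0,0,0,45],[0,0,-0.36,0,0,0,45],[0,0,-0.48,0,0,0,45],[0,0,-0.6,0,0,0,45]],
  ],
)

```text
time_s: 28.77
ee_pos: [434.7, -65.4, 182.6]
tcp_rot: [180.0, -0.0, 86.3]
force: [-0.4, -0.2, -0.7]
gripper_width: 0.607
grasp_force: 30.0
```

>>> servo_tool(
  commands=[
    [[0,0,-0.12,0,0,0,45],[0,0,-0.24,0,0,0,45],[0,0,-0.36,0,0,0,45],[0,0,-0.48,0,0,0,45],[0,0,-0.6,0,0,0,45]],
  ],
)

```text
time_s: 29.18
ee_pos: [434.7, -65.4, 182.6]
tcp_rot: [180.0, 0.0, 120.7]
force: [0.1, 1.8, -1.4]
gripper_width: 0.61
grasp_force: 30.0
```

>>> servo_tool(
  commands=[
    [[0,0,-0.12,0,0,0,45],[0,0,-0.24,0,0,0,45],[0,0,-0.36,0,0,0,45],[0,0,-0.48,0,0,0,45],[0,0,-0.6,0,0,0,45]],
  ],
)

```text
time_s: 29.6
ee_pos: [434.7, -65.4, 182.6]
tcp_rot: [180.0, 0.0, 155.0]
force: [-0.3, -0.6, -1.2]
gripper_width: 0.61
grasp_force: 30.0
```

>>> servo_tool(
  commands=[
    [[0,0,-0.12,0,0,0,45],[0,0,-0.24,0,0,0,45],[0,0,-0.36,0,0,0,45],[0,0,-0.48,0,0,0,45],[0,0,-0.6,0,0,0,45]],
  ],
)

```text
time_s: 30.02
ee_pos: [434.7, -65.4, 182.6]
tcp_rot: [-180.0, 0.0, -170.6]
force: [-0.5, -0.3, -1.9]
gripper_width: 0.61
grasp_force: 30.0
```

>>> servo_tool(
  commands=[
    [[0,0,-0.05,-13,20,0,45],[0,0,-0.1,-30,47,0,45],[0,0,-0.15,-48,76,0,45],[0,0,-0.2,-67,106,0,45],[0,0,-0.21,-86,136,0,45]],
  ],
)

```text
time_s: 30.43
ee_pos: [498.6, 83.9, 182.8]
tcp_rot: [-180.0, 0.0, -158.8]
force: [1.0, -1.6, -1.8]
gripper_width: 0.605
grasp_force: 30.0
```

>>> servo_tool(
  commands=[
    [[0,0,0,-24,25,0,45],[0,0,0,-45,46,0,45],[0,0,0,-62,63,0,45],[0,0,0,-75,77,0,45],[0,0,0,-75,77,0,45]],
  ],
)

```text
time_s: 30.85
ee_pos: [541.4, 183.9, 182.5]
tcp_rot: [180.0, 0.1, -158.8]
force: [-1.5, 0.3, -1.3]
gripper_width: 0.605
grasp_force: 30.0
```

>>> servo_tool(
  commands=[
    [[0,0,0,1,-2,25,45],[0,0,0,1,-2,60,45],[0,0,0,1,-2,95,45],[0,0,0,1,-2,122,45],[0,0,0,1,-2,140,45]],
  ],
)

```text
time_s: 31.27
ee_pos: [539.4, 178.1, 40.0]
tcp_rot: [180.0, -0.2, -158.9]
force: [-0.2, 0.6, -2.3]
gripper_width: 0.61
grasp_force: 30.0
```

>>> servo_tool(
  commands=[
    [[0,0,0,0,0,6,45],[0,0,0,0,0,9,45],[0,0,0,0,0,11,45],[0,0,0,0,0,13,45],[0,0,0,0,0,14.5,45]],
  ],
)

```text
time_s: 31.68
ee_pos: [541.1, 179.0, 28.2]
tcp_rot: [-180.0, 0.1, -158.9]
force: [0.0, -0.3, -2.5]
gripper_width: 0.612
grasp_force: 30.0
```

>>> servo_tool(
  commands=[
    [[0,0,0,0,0,0,45],[0,0,0,0,0,0,45]],
  ],
)

```text
time_s: 31.85
ee_pos: [540.8, 179.0, 27.7]
tcp_rot: [-180.0, 0.1, -158.9]
force: [0.6, 0.6, -0.9]
gripper_width: 0.608
grasp_force: 30.0
```

>>> servo_tool(
  commands=[
    [[0,0,0,0,0,0.7,45],[0,0,0,0,0,0.7,60],[0,0,0,0,0,0.7,70],[0,0,0,0,0,0.7,88],[0,0,0,0,0,0.7,88]],
  ],
)

```text
time_s: 32.27
ee_pos: [540.6, 179.0, 26.5]
tcp_rot: [180.0, 0.0, -158.9]
force: [-0.5, -0.4, 0.5]
gripper_width: 0.785
grasp_force: 0.0
```

>>> servo_tool(
  commands=[
    [[0,0,0,0,0,0,88],[0,0,0,0,0,-15,88],[0,0,0,0,0,-45,88],[0,0,0,0,0,-85,88],[0,0,0,0,0,-125,88]],
  ],
)

```text
time_s: 32.68
ee_pos: [540.0, 178.8, 152.2]
tcp_rot: [180.0, -0.1, -158.9]
force: [1.1, -0.6, 0.7]
gripper_width: 0.923
grasp_force: 0.0
```

>>> servo_tool(
  commands=[
    [[0,0,0,17,-34,0,88],[0,0,0,33,-67,0,88],[0,0,0,50,-101,0,88],[0,0,0,66,-134,0,88],[0,0,0,83,-168,0,88]],
  ],
)

```text
time_s: 33.1
ee_pos: [523.2, -9.1, 151.6]
tcp_rot: [-180.0, 0.0, -158.9]
force: [0.5, -0.3, 0.2]
gripper_width: 0.928
grasp_force: 0.0
```

>>> servo_tool(
  commands=[
    [[0,0,0,17,-34,0,88],[0,0,0,33,-67,0,88],[0,0,0,50,-101,0,88],[0,0,0,66,-134,0,88],[0,0,0,83,-168,0,88]],
  ],
)

```text
time_s: 33.52
ee_pos: [506.2, -196.0, 151.5]
tcp_rot: [180.0, 0.0, -158.9]
force: [0.6, -0.0, 0.4]
gripper_width: 0.927
grasp_force: 0.0
```

>>> servo_tool(
  commands=[
    [[0,0,0.12,17,-34,0,88],[0,0,0.24,33,-67,0,88],[0,0,0.36,50,-101,0,88],[0,0,0.48,66,-134,0,88],[0,0,0.6,83,-168,0,88]],
  ],
)

```text
time_s: 33.93
ee_pos: [489.1, -382.6, 151.3]
tcp_rot: [180.0, -0.0, 166.4]
force: [1.2, 0.8, -0.0]
gripper_width: 0.927
grasp_force: 0.0
```

>>> servo_tool(
  commands=[
    [[0,0,0.081,0,0,0,88],[0,0,0.081,0,0,0,88],[0,0,0.081,0,0,0,88]],
  ],
)

```text
time_s: 34.18
ee_pos: [489.3, -380.6, 151.0]
tcp_rot: [180.0, -0.0, 162.2]
force: [0.2, -0.2, 0.5]
gripper_width: 0.927
grasp_force: 0.0
```

Run:
```python
from h import *
top=env.capture("top"); cv2.imwrite("pics/top3.png",top); print(env.read_state()["ee_pos"],env.read_state()["tcp_rot"],env.read_state()["time_s"])
g=top.min(axis=2)
for n,(u,v) in dict(left=(134,217),middle=(204,191)).items():
    w=np.zeros_like(g);w[v-38:v+38,u-38:u+38]=1
    m=((g>195)&(w>0)).astype(np.uint8)
    k,l,st,_=cv2.connectedComponentsWithStats(m);i=1+np.argmax(st[1:,4])
    print(n,rect("top",l==i,40))
```

```text
[ 489.61413006 -380.11046348  151.19908697] [ 1.79970713e+02 -3.53810235e-02  1.62275957e+02] 34.2333
left [472.6, 368.9, 145.7, 59.0, 34.1]
middle [540.9, 180.2, 145.9, 59.4, 21.1]
```

View pics/top3.png

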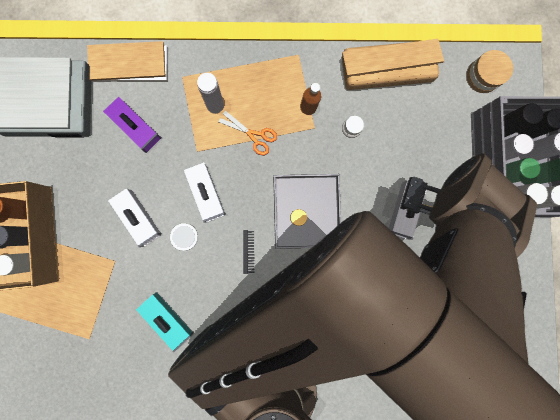

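The first compact is in the tray at (299,218). The middle tin is back within 1 mm of where it was, and the left one is unmoved. Now I take the right tin by its body.

>>> servo_tool(
  commands=[
    [[0,0,0,-1,0,25,88],[0,0,0,-1,0,50,88],[0,0,0,-1,0,75,88],[0,0,0,-1,0,98,88],[0,0,0,-1,0,114,88]],
  ],
)

```text
time_s: 34.65
ee_pos: [490.6, -379.4, 35.6]
tcp_rot: [179.9, -0.1, 162.3]
force: [0.9, 0.7, -0.1]
gripper_width: 0.926
grasp_force: 0.0
```

>>> servo_tool(
  commands=[
    [[0,0,0,0,0,6,88],[0,0,0,0,0,10,88],[0,0,0,0,0,10,60],[0,0,0,0,0,10,45],[0,0,0,0,0,10,45]],
  ],
)

```text
time_s: 35.07
ee_pos: [491.1, -381.4, 28.5]
tcp_rot: [-180.0, 0.1, 162.1]
force: [-0.2, 0.0, 0.9]
gripper_width: 0.771
grasp_force: 0.0
```

>>> servo_tool(
  commands=[
    [[0,0,0,0,0,0,45],[0,0,0,0,0,0,45],[0,0,0,0,0,0,45],[0,0,0,0,0,0,45],[0,0,0,0,0,0,45]],
  ],
)

```text
time_s: 35.48
ee_pos: [490.8, -381.2, 28.1]
tcp_rot: [-180.0, 0.0, 162.1]
force: [-0.4, 2.7, 6.2]
gripper_width: 0.608
grasp_force: 30.0
```

>>> servo_tool(
  commands=[
    [[0,0,0,0,0,0,45],[0,0,0,0,0,0,45]],
  ],
)

```text
time_s: 35.65
ee_pos: [490.8, -381.2, 28.1]
tcp_rot: [-180.0, 0.0, 162.1]
force: [-0.3, 3.2, 6.3]
gripper_width: 0.607
grasp_force: 30.0
```

Gripped. Lift, carry, turn.

>>> servo_tool(
  commands=[
    [[0,0,0,0,0,-4,45],[0,0,0,0,0,-12,45],[0,0,0,0,0,-26,45],[0,0,0,0,0,-42,45],[0,0,0,0,0,-60,45]],
  ],
)

```text
time_s: 36.07
ee_pos: [490.2, -381.0, 87.8]
tcp_rot: [180.0, -0.1, 162.1]
force: [0.3, 0.0, -3.1]
gripper_width: 0.61
grasp_force: 30.0
```

>>> servo_tool(
  commands=[
    [[0,0,0,0,0,-22,45],[0,0,0,0,0,-46,45],[0,0,0,0,0,-67,45],[0,0,0,0,0,-84,45],[0,0,0,0,0,-95,45]],
  ],
)

```text
time_s: 36.48
ee_pos: [490.7, -381.4, 184.7]
tcp_rot: [-180.0, 0.1, 162.1]
force: [1.1, -0.5, -3.9]
gripper_width: 0.606
grasp_force: 30.0
```

>>> servo_tool(
  commands=[
    [[0,0,0,10,18,0,45],[0,0,0,25,47,0,45],[0,0,0,41,78,0,45],[0,0,0,58,110,0,45],[0,0,0,75,143,0,45]],
  ],
)

```text
time_s: 36.9
ee_pos: [462.3, -220.7, 182.2]
tcp_rot: [180.0, -0.0, 162.0]
force: [1.5, 0.1, -4.7]
gripper_width: 0.608
grasp_force: 30.0
```

>>> servo_tool(
  commands=[
    [[0,0,0.12,16,30,0,45],[0,0,0.24,29,55,0,45],[0,0,0.36,39,74,0,45],[0,0,0.48,45,86,0,45],[0,0,0.6,48,91,0,45]],
  ],
)

```text
time_s: 37.32
ee_pos: [444.8, -118.8, 182.5]
tcp_rot: [-180.0, -0.1, 127.4]
force: [-0.3, 0.1, -3.7]
gripper_width: 0.608
grasp_force: 30.0
```

>>> servo_tool(
  commands=[
    [[0,0,0.12,0,0,0,45],[0,0,0.24,0,0,0,45],[0,0,0.36,0,0,0,45],[0,0,0.48,0,0,0,45],[0,0,0.6,0,0,0,45]],
  ],
)

```text
time_s: 37.73
ee_pos: [445.3, -120.6, 182.4]
tcp_rot: [-180.0, -0.0, 93.0]
force: [0.2, -0.3, -3.3]
gripper_width: 0.606
grasp_force: 30.0
```

>>> servo_tool(
  commands=[
    [[0,0,0.12,0,0,0,45],[0,0,0.24,0,0,0,45],[0,0,0.36,0,0,0,45],[0,0,0.48,0,0,0,45],[0,0,0.6,0,0,0,45]],
  ],
)

```text
time_s: 38.15
ee_pos: [445.3, -120.7, 182.4]
tcp_rot: [-180.0, 0.0, 58.6]
force: [-0.4, -1.5, -4.2]
gripper_width: 0.605
grasp_force: 30.0
```

>>> servo_tool(
  commands=[
    [[0,0,0.12,0,0,0,45],[0,0,0.24,0,0,0,45],[0,0,0.36,0,0,0,45],[0,0,0.48,0,0,0,45],[0,0,0.6,0,0,0,45]],
  ],
)

```text
time_s: 38.57
ee_pos: [445.4, -120.7, 182.4]
tcp_rot: [-180.0, 0.0, 24.2]
force: [-0.1, -0.2, -3.9]
gripper_width: 0.61
grasp_force: 30.0
```

>>> servo_tool(
  commands=[
    [[0,0,0.12,0,0,0,45],[0,0,0.24,0,0,0,45],[0,0,0.36,0,0,0,45],[0,0,0.48,0,0,0,45],[0,0,0.6,0,0,0,45]],
  ],
)

```text
time_s: 38.98
ee_pos: [445.3, -120.7, 182.4]
tcp_rot: [-180.0, 0.0, -10.2]
force: [0.3, -0.2, -3.8]
gripper_width: 0.606
grasp_force: 30.0
```

>>> servo_tool(
  commands=[
    [[0,0,0.11,0,0,0,45],[0,0,0.19,0,0,0,45],[0,0,0.245,0,0,0,45],[0,0,0.245,0,0,0,45]],
  ],
)

```text
time_s: 39.32
ee_pos: [445.4, -120.7, 182.4]
tcp_rot: [-180.0, 0.0, -24.0]
force: [-0.1, -0.1, -4.6]
gripper_width: 0.607
grasp_force: 30.0
```

```bash
python3 -c "
from station import env
s=env.read_state();print(s['joint_pos'].round(1),s['ee_pos'].round(1),s['tcp_rot'].round(1))"
```

```text
[-23.4  19.  115.    0.   46.1  90.6] [ 445.4 -120.7  182.4] [-180.    0.  -24.]
```

>>> servo_tool(
  commands=[
    [[0,0,0,-1,0,10,45],[0,0,0,-2,0,24,45],[0,0,0,-3,0,38,45],[0,0,0,-4,0,48,45],[0,0,0,-5,0,52,45]],
  ],
)

```text
time_s: 39.73
ee_pos: [440.4, -118.5, 129.3]
tcp_rot: [-180.0, 0.1, -23.7]
force: [-0.8, 0.7, -5.0]
gripper_width: 0.603
grasp_force: 30.0
```

>>> servo_tool(
  commands=[
    [[0,-0.06,0,0,0,0,45],[0,-0.14,0,0,0,0,45],[0,-0.22,0,0,0,0,45],[0,-0.31,0,0,0,0,45],[0,-0.4,0,0,0,0,45]],
  ],
)

```text
time_s: 40.15
ee_pos: [441.4, -118.9, 131.2]
tcp_rot: [-180.0, 23.1, -23.7]
force: [-0.9, 0.9, -3.9]
gripper_width: 0.61
grasp_force: 30.0
```

>>> servo_tool(
  commands=[
    [[0,-0.08,0,0,0,0,45],[0,-0.16,0,0,0,0,45],[0,-0.24,0,0,0,0,45],[0,-0.32,0,0,0,0,45],[0,-0.4,0,0,0,0,45]],
  ],
)

```text
time_s: 40.57
ee_pos: [441.6, -119.0, 130.8]
tcp_rot: [-179.9, 46.0, -23.7]
force: [-0.6, 0.1, -2.9]
gripper_width: 0.607
grasp_force: 30.0
```

>>> servo_tool(
  commands=[
    [[0,-0.08,0,0,0,0,45],[0,-0.15,0,0,0,0,45],[0,-0.2,0,0,0,0,45],[0,-0.24,0,0,0,0,45],[0,-0.24,0,0,0,0,45]],
  ],
)

```text
time_s: 40.98
ee_pos: [441.3, -118.9, 129.7]
tcp_rot: [-179.9, 59.7, -23.7]
force: [-0.2, 0.9, -1.4]
gripper_width: 0.61
grasp_force: 30.0
```

>>> servo_tool(
  commands=[
    [[0,0,0,0,0,0,45],[0,0,0,0,0,0,45],[0,0,0,0,0,0,45],[0,0,0,0,0,0,45],[0,0,0,0,0,0,45]],
  ],
)

```text
time_s: 41.4
ee_pos: [441.1, -118.7, 130.8]
tcp_rot: [-180.0, 59.5, -23.8]
force: [0.7, 1.1, -1.7]
gripper_width: 0.609
grasp_force: 30.0
```

Run:
```python
from h import *
a=env.capture("side"); s=env.read_state(); print({k:np.round(s[k],1) for k in("joint_pos","ee_pos","tcp_rot","force","time_s")})
cv2.imwrite("pics/pour2.png",cv2.resize(a[150:290,210:370],(480,420),interpolation=cv2.INTER_CUBIC))
```

```text
{'joint_pos': array([-23.5,  47.2,  91.4,   0.3, 100.9,  90.2]), 'ee_pos': array([ 441.1, -118.7,  130.7]), 'tcp_rot': array([-180. ,   59.5,  -23.8]), 'force': array([-0.2,  0.5, -1.5]), 'time_s': np.float64(41.4)}
```

View pics/pour2.png

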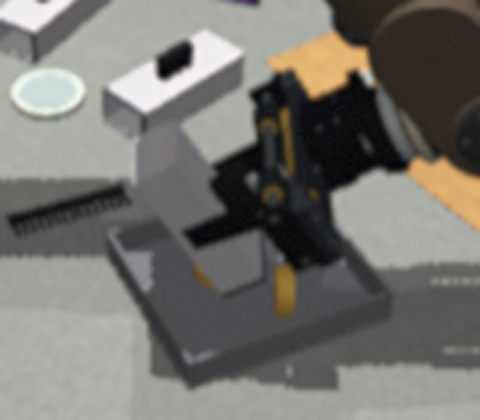

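The load is down to about 1.5 N. The second compact is in the tray at (285,290), seemingly on edge; I'll recheck it. Raise, level and return the tin.

>>> servo_tool(
  commands=[
    [[0,0,0,-8,0,-4.6,45],[0,0,0,-20,0,-11.6,45],[0,0,0,-34,0,-19.6,45],[0,0,0,-45,0,-26,45]],
  ],
)

```text
time_s: 41.78
ee_pos: [440.8, -118.6, 184.4]
tcp_rot: [-180.0, 59.5, -23.8]
force: [1.0, 0.6, -1.3]
gripper_width: 0.603
grasp_force: 30.0
```

>>> servo_tool(
  commands=[
    [[0,0.08,0,0,0,0,45],[0,0.19,0,0,0,0,45],[0,0.3,0,0,0,0,45],[0,0.41,0,0,0,0,45],[0,0.52,0,0,0,0,45]],
  ],
)

```text
time_s: 42.2
ee_pos: [441.0, -118.7, 183.7]
tcp_rot: [-180.0, 29.4, -23.8]
force: [-1.2, -0.3, -1.4]
gripper_width: 0.607
grasp_force: 30.0
```

>>> servo_tool(
  commands=[
    [[0,0.11,0,0,0,0,45],[0,0.22,0,0,0,0,45],[0,0.33,0,0,0,0,45],[0,0.44,0,0,0,0,45],[0,0.52,0,0,0,0,45]],
  ],
)

```text
time_s: 42.62
ee_pos: [440.2, -118.2, 184.0]
tcp_rot: [-180.0, -0.4, -23.8]
force: [-0.9, -0.1, -1.3]
gripper_width: 0.609
grasp_force: 30.0
```

>>> servo_tool(
  commands=[
    [[0,0,-0.12,0,0,0,45],[0,0,-0.24,0,0,0,45],[0,0,-0.36,0,0,0,45],[0,0,-0.48,0,0,0,45],[0,0,-0.6,0,0,0,45]],
  ],
)

```text
time_s: 43.03
ee_pos: [440.4, -118.4, 183.4]
tcp_rot: [180.0, -0.0, 10.9]
force: [-0.5, 0.1, -1.5]
gripper_width: 0.604
grasp_force: 30.0
```

>>> servo_tool(
  commands=[
    [[0,0,-0.12,0,0,0,45],[0,0,-0.24,0,0,0,45],[0,0,-0.36,0,0,0,45],[0,0,-0.48,0,0,0,45],[0,0,-0.6,0,0,0,45]],
  ],
)

```text
time_s: 43.45
ee_pos: [440.4, -118.4, 183.4]
tcp_rot: [180.0, -0.0, 45.3]
force: [-1.0, 0.2, -1.4]
gripper_width: 0.611
grasp_force: 30.0
```

>>> servo_tool(
  commands=[
    [[0,0,-0.12,0,0,0,45],[0,0,-0.24,0,0,0,45],[0,0,-0.36,0,0,0,45],[0,0,-0.48,0,0,0,45],[0,0,-0.6,0,0,0,45]],
  ],
)

```text
time_s: 43.87
ee_pos: [440.4, -118.4, 183.4]
tcp_rot: [180.0, -0.0, 79.6]
force: [-0.7, 0.6, -0.7]
gripper_width: 0.61
grasp_force: 30.0
```

>>> servo_tool(
  commands=[
    [[0,0,-0.12,0,0,0,45],[0,0,-0.24,0,0,0,45],[0,0,-0.36,0,0,0,45],[0,0,-0.48,0,0,0,45],[0,0,-0.6,0,0,0,45]],
  ],
)

```text
time_s: 44.28
ee_pos: [440.4, -118.4, 183.4]
tcp_rot: [180.0, 0.0, 114.0]
force: [-0.1, 0.1, -1.7]
gripper_width: 0.611
grasp_force: 30.0
```

>>> servo_tool(
  commands=[
    [[0,0,-0.12,0,0,0,45],[0,0,-0.24,0,0,0,45],[0,0,-0.36,0,0,0,45],[0,0,-0.48,0,0,0,45],[0,0,-0.6,0,0,0,45]],
  ],
)

```text
time_s: 44.7
ee_pos: [440.4, -118.4, 183.4]
tcp_rot: [180.0, 0.0, 148.4]
force: [-1.4, -0.0, -1.7]
gripper_width: 0.61
grasp_force: 30.0
```

>>> servo_tool(
  commands=[
    [[0,0,-0.06,-16,-17,0,45],[0,0,-0.12,-38,-41,0,45],[0,0,-0.18,-61,-66,0,45],[0,0,-0.22,-85,-92,0,45],[0,0,-0.245,-109,-118,0,45]],
  ],
)

```text
time_s: 45.12
ee_pos: [470.6, -277.8, 183.6]
tcp_rot: [-180.0, 0.0, 162.2]
force: [1.8, 0.9, -0.7]
gripper_width: 0.608
grasp_force: 30.0
```

>>> servo_tool(
  commands=[
    [[0,0,0,-17,-30,0,45],[0,0,0,-31,-57,0,45],[0,0,0,-42,-77,0,45],[0,0,0,-51,-94,0,45],[0,0,0,-51,-94,0,45]],
  ],
)

```text
time_s: 45.53
ee_pos: [490.3, -384.5, 183.1]
tcp_rot: [-179.9, 0.1, 162.0]
force: [-0.9, 0.1, -1.9]
gripper_width: 0.608
grasp_force: 30.0
```

>>> servo_tool(
  commands=[
    [[0,0,0,0,0,0,45],[0,0,0,0,0,0,45]],
  ],
)

```text
time_s: 45.7
ee_pos: [490.0, -380.6, 182.8]
tcp_rot: [180.0, -0.0, 162.1]
force: [0.8, -0.3, -1.2]
gripper_width: 0.604
grasp_force: 30.0
```

>>> servo_tool(
  commands=[
    [[0,0,0,-1,0,25,45],[0,0,0,-1,0,60,45],[0,0,0,-1,0,95,45],[0,0,0,-1,0,122,45],[0,0,0,-1,0,140,45]],
  ],
)

```text
time_s: 46.12
ee_pos: [490.6, -379.8, 40.3]
tcp_rot: [179.9, -0.2, 162.1]
force: [0.4, 1.0, -1.2]
gripper_width: 0.608
grasp_force: 30.0
```

>>> servo_tool(
  commands=[
    [[0,0,0,0,0,6,45],[0,0,0,0,0,9,45],[0,0,0,0,0,11,45],[0,0,0,0,0,13,45],[0,0,0,0,0,14,45]],
  ],
)

```text
time_s: 46.53
ee_pos: [491.7, -382.0, 29.5]
tcp_rot: [-180.0, 0.1, 162.1]
force: [0.6, -0.1, -1.6]
gripper_width: 0.609
grasp_force: 30.0
```

>>> servo_tool(
  commands=[
    [[0,0,0,0,0,0,45],[0,0,0,0,0,0,45]],
  ],
)

```text
time_s: 46.7
ee_pos: [491.5, -381.9, 29.0]
tcp_rot: [-180.0, 0.1, 162.1]
force: [-0.3, -0.2, -1.8]
gripper_width: 0.607
grasp_force: 30.0
```

>>> servo_tool(
  commands=[
    [[0,0,0,0,0,0.6,45],[0,0,0,0,0,1.2,45],[0,0,0,0,0,1.2,45],[0,0,0,0,0,1.2,60],[0,0,0,0,0,1.2,88]],
  ],
)

```text
time_s: 47.12
ee_pos: [491.4, -381.9, 27.4]
tcp_rot: [-180.0, 0.0, 162.1]
force: [1.1, 0.7, -0.2]
gripper_width: 0.658
grasp_force: 0.0
```

>>> servo_tool(
  commands=[
    [[0,0,0,0,0,0,88],[0,0,0,0,0,0,88],[0,0,0,0,0,0,88],[0,0,0,0,0,-15,88],[0,0,0,0,0,-45,88]],
  ],
)

```text
time_s: 47.53
ee_pos: [490.1, -380.7, 69.6]
tcp_rot: [179.8, -0.3, 162.1]
force: [-0.3, -0.6, 0.0]
gripper_width: 0.919
grasp_force: 0.0
```

>>> servo_tool(
  commands=[
    [[0,0,0,0,0,-38,88],[0,0,0,0,0,-76,88],[0,0,0,0,0,-114,88],[0,0,0,0,0,-150,88],[0,0,0,0,0,-180,88]],
  ],
)

```text
time_s: 47.95
ee_pos: [491.3, -381.8, 255.1]
tcp_rot: [-180.0, 0.1, 162.1]
force: [0.1, -0.4, -0.8]
gripper_width: 0.929
grasp_force: 0.0
```

Run:
```python
from h import *
a=env.capture("side");b=env.capture("top"); s=env.read_state(); print({k:np.round(s[k],1) for k in("ee_pos","tcp_rot","force","time_s")})
cv2.imwrite("pics/end.png",np.vstack([cv2.resize(a[100:400,120:520],(400,300)),cv2.resize(b[60:360,80:480],(400,300))]))
```

```text
{'ee_pos': array([ 492.4, -382.8,  257.4]), 'tcp_rot': array([-179.8,    0.4,  162.1]), 'force': array([-0. ,  0.4, -0.3]), 'time_s': np.float64(48.0)}
```

View pics/end.png

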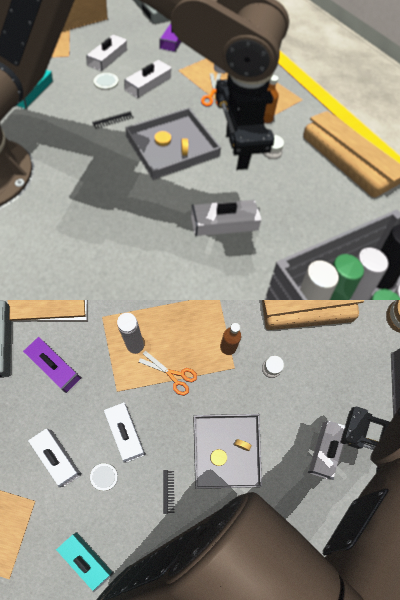

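Both compacts are in the tray: one flat at crop (219,458), one standing on edge at (243,445) and still. The right tin is flat in its place, and everything else is unmoved. I let the arm settle and hand in.

>>> servo_tool(
  commands=[
    [[0,0,0,0,0,0,88],[0,0,0,0,0,0,88],[0,0,0,0,0,0,88],[0,0,0,0,0,0,88],[0,0,0,0,0,0,88]],
  ],
)

```text
time_s: 48.47
ee_pos: [491.1, -381.7, 251.0]
tcp_rot: [180.0, -0.1, 162.1]
force: [-0.3, 0.5, 0.3]
gripper_width: 0.928
grasp_force: 0.0
```

```bash
python3 -c "
from station import env
print(env.job_done())"
```

```text
the job is handed in; nothing more can be done
None
```

The job is handed in at about 48.5 s: the right and middle tins were heavy (about 407 g and 380 g), their compacts are in the tray (one standing on edge), both tins are back flat in place, and the light left tin (about 200 g) was never tipped.

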